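# Unlock the sample safe with the key that fits

## Task

Of the three keys hanging on the key rail, find the one whose blade fits the keyway of the small sample safe. Push it down into the keyway until its collar sits on the lock, turn it a quarter turn clockwise (seen from above) so that the latch arm swings out of its keeper, then draw the key straight out, leaving the latch open, and set it aside in the round steel pot.

Things in the scene. Friction and masses are not known exactly. Their poses are not given: they have to be found in the camera images.
- key: Square-headed grey key hanging by its collar in a rail (top z 56 mm, slots 60 mm apart). Origin: blade's lower end; z up, y along the width, x through the thickness; half-turn symmetric. Blade 26x8 mm up to 30 mm; collar 36 mm across, 30-34; neck 16 wide to 42; head 40 wide, 10 thick, 42-84: pinch its thickness at 64. 60 g, lifts straight out. Misfits: round head, 42 mm blade; T head, 9 mm.
- keyway (a point): Mouth centre of the slot in the round lock plug (64 mm across, 40 high) on the grey safe (140x100x50 mm); 90 mm above the worktop. Turns with the plug: z up, y along the slot, x across. Slot 36 (y) x 15 (x) mm, 34 deep, top 5 mm flared to 46 x 25. Key fully in: collar on the mouth, blade end 30 mm below it. Play: the plug follows after up to 0.27 rad of key turn.
- latch (a joint): Angle of the plug and its latch arm (rad). 0 is shut: the flat arm, reaching 69 mm from the axis, square to the slot, points to the safe's front (-x, the robot's side) under the keeper. Grows clockwise seen from above; stop at 1.6; starts at 0 to 0.15. Friction about 0.12 N m, no spring: stays where it is left.
- pot: Round open steel pot, fixed: 90 mm across the rim, 50 mm high, wall 4 mm, floor about 5 mm; origin at the centre of its underside, on the worktop. The key may stand, lean or lie in it. Pot and key rail (aluminium, 190 mm along y, 44 mm deep, open under the blades) stand on opposite sides of the safe, either way round.
Things that resemble listed ones, but are neither listed nor needed, are in the scene too. Leave any orange or yellow look-alike of the part that bears keyway alone.

How it is judged:
On the way, in this order (a step that is already met when the one before it is completed fails the run):
1. the fitting key is in the keyway, latch still shut (z of key in the frame of keyway below -0.018 m and horizontal distance between key and keyway below 0.015 m and value of joint latch below 0.6 rad), for 0.1 s.
2. the key, in the keyway, has turned the latch open (z of key in the frame of keyway below -0.012 m and horizontal distance between key and keyway below 0.015 m and value of joint latch above 0.8 rad), for 0.1 s.
At the end, for the whole second after the job is handed in: The latch stands open (joint above 0.8 rad), and the fitting key is at rest in the pot: its blade end within 48 mm of the pot's axis and below 45 mm (value of joint latch above 0.8 rad and horizontal distance between key and pot below 0.048 m and height (world z) of key below 0.045 m and linear speed of key below 0.03 m/s); the robot touches nothing.
It also fails if it takes over 48 s, if anything falls off the work surface, if the arm or the gripper's body presses on something with over 40 N, if the wrist force passes 120 N, or if a joint passes its speed limit or range.

## Robot

A 7-joint arm with a two-finger parallel gripper is mounted at the origin on a cart in front of the work surface, level with it; the furniture and walls round the work are solid. World frame = base frame: x ahead of the robot, y to its left, z up, the work surface at z = 0. Lengths are in m, angles in rad, forces in N, time in s.
With the tool pointing down it reaches from about 0.35 to 0.9 m from the base axis. Payload 8.1 kg.
Tool frame: the origin (TCP) lies at the very end of the fingers, on their centre line; the grasp point (between the pads) lies 19 mm behind it; z points along the fingers, y is the line along which they close (so a half turn about z gives the same grasp; the last joint's range is limited). The gripper opens to 92 mm and grips with 3 to 60 N. Pads are 19 mm wide; open, the fingers measure 130 mm over their backs; the gripper's body (75 mm by 190 mm) begins 47 mm behind the grasp point.
Start: joints at [1.227, 0.434, 0.025, 1.573, -0.012, 1.134, -0.075], TCP at [0.149, -0.607, 0.19] pointing down, gripper open.
Joint ranges: [-2.62, 2.62], [-0.44, 2.09], [-1.27, 1.32], [0.08, 2.57], [-1.32, 4.46], [0.12, 2], [-2.74, 2.74]. Speed limits (rad/s): [2.22, 2.22, 3.01, 3.01, 3.14, 3.14, 3.14].

## Interface

Orientations are given as a rotation vector (axis times angle).
In Python, from cell import arm gives the robot as it stands.
- The arm moves only by the tool drive_tool, never from a script. Its argument "targets" is a list of rows, each a list of 7 numbers: the turn, a rotation vector about the world's x, y, z in units of 5 degrees (1.0 is 5 degrees), then the shift along the world's x, y, z in units of 40 mm (1.0 is 40 mm), then the opening, from 0 (shut) to 1 (fully open). In form: [[wx, wy, wz, dx, dy, dz, fingers], ...]. A call has 1 to 5 rows; each row is the pose to reach, as a shift and turn from the pose commanded when the call began; what a row does not reach only later rows make up. A row lasts 1/10 s, in which the tool goes at most 50 mm and 8.59 degrees, less where a joint would pass 70% of its speed; a pose out of reach is approached as far as the arm can. A call with a gripper value outside its range is refused whole. The fingers move at their own pace and stop on an object; "force" is the grip in N (left out, the last holds). Time passes only in rows, so rows that repeat a pose let the fingers close. It gives the time, the measured TCP pose, the force, the opening and the grip force at its end, in the units of the state.
- arm.observe(): the state, without advancing time (a new reading comes with each control period).
- arm.get_image(name): name is "side" or "top"; returns a dict with "pixels" (420x560x3 uint8, red, green, blue), "intrinsics" (3x3 intrinsics, pixels), "k1" (the pictures are not rectified: a ray, as slopes to the right and down, at radius r is drawn at 1 + k1 r^2 times it, then the intrinsics apply), "rvec" (rotation vector, rad) and "tvec" (3), from world to camera coordinates, as OpenCV has them. Camera axes: x right, y down, z forward; pixel columns grow to the right and rows downward; lengths in m; the calibration is good to about 2 mm. A picture is of the moment at which its call begins. There is no depth.
- arm.sign_off(): hands the job in; it is judged then, once.
The state is a dict: "clock": time; "joints": joint angles; "dq": joint speeds; "joint_efforts": joint torques, N m; "position": TCP position; "ee_rot": TCP orientation; "force": force on the tool from outside, world axes, zero at the start; "ft_torque": the same for the moment, N m; "width": opening from 0.0 (shut) to 1.0 (fully open); "gripper_force": force on a finger pad.
Only numpy, scipy, OpenCV 4.12 (cv2) and the standard library are available. Lean on these libraries where they do the work, as an engineer would, in place of code of your own. Each camera call takes 0.05 s, during which the arm holds its last target. There are 200 camera calls.

## Working session

There is one attempt and no reset: what is moved stays moved. The work goes in short steps, Python scripts to look and compute and a tool call to move; the robot and the scene stay as the last step left them, time stands still between calls to the robot, and variables do not carry over. Pictures are saved under pics/ and viewed, at most 11 in all, crops included, and the job is handed in when it is done.

Besides the shell and the picture viewer there is one more tool, called after ">>>" as name([rows], argument=value, ...), one row to a line, values as JSON. drive_tool: Moves the arm, as the interface text tells. Its arguments: {"type":"object","properties":{"targets":{"type":"array"},"force":{"type":"number"}},"required":["targets"]}

```bash
mkdir -p pics; cat > h.py <<'E'
import numpy as np, cv2
from cell import arm
def snap(n,f):
    d=arm.get_image(n); cv2.imwrite('pics/'+f+'.png',d['pixels'][:,:,::-1]); np.save('pics/'+f+'.npy',d,allow_pickle=True); return d
def load(f): return np.load('pics/'+f+'.npy',allow_pickle=True).item()
def ray(d,u,v):
    K=np.array(d['intrinsics']); x=np.array([(u-K[0,2])/K[0,0],(v-K[1,2])/K[1,1]]); p=x.copy()
    for _ in range(20): p=x/(1+d['k1']*(p@p))
    R=cv2.Rodrigues(np.array(d['rvec'],float))[0]; t=np.array(d['tvec'],float).ravel()
    return -R.T@t, R.T@np.array([p[0],p[1],1])
def at(d,u,v,z):
    c,r=ray(d,u,v); return c+r*(z-c[2])/r[2]
def proj(d,P):
    K=np.array(d['intrinsics']); dist=np.array([d['k1'],0,0,0],float)
    return cv2.projectPoints(np.array(P,float).reshape(-1,1,3),np.array(d['rvec'],float),np.array(d['tvec'],float),K,dist)[0].reshape(-1,2)
E
python3 - <<'E'
from h import *
for n in('side','top'):
    d=snap(n,n+'0'); print(n,ray(d,280,210),d['k1'],d['intrinsics'])
o=arm.observe();print(o)
E
```

```text
side (array([-0.19750772,  0.53131839,  1.17827868]), array([ 0.47967836, -0.33058408, -0.81284489])) 0.05377940323436125 [[462.17636943   0.         278.78594096]
 [  0.         462.17636943 214.31283285]
 [  0.           0.           1.        ]]
top (array([0.31527652, 0.09131429, 1.31353587]), array([ 0.08793285, -0.01432065, -0.99621194])) 0.03691586595677813 [[389.60281751   0.         278.35559569]
 [  0.         389.60281751 202.63148629]
 [  0.           0.           1.        ]]
{'clock': 0.1, 'joints': array([ 1.22739653,  0.43512257,  0.02497027,  1.57399845, -0.01160695,
        1.13397051, -0.07507363]), 'dq': array([ 0.00043544, -0.00293525,  0.00016297, -0.00399901,  0.00075266,
        0.00097073,  0.00023581]), 'joint_efforts': array([ 2.84026399e-03, -6.69128823e+01,  9.88118649e-01, -3.15145576e+01,
       -6.04369864e-02,  3.75125441e-02,  5.37027319e-06]), 'position': array([ 0.1488815 , -0.60650007,  0.18924548]), 'ee_rot': array([-3.11754211e+00, -3.77108214e-01,  4.34768521e-04]), 'force': array([ 0.56952629,  0.19589177, -0.07393528]), 'ft_torque': array([-0.00276189,  0.01367379,  0.01475679]), 'gripper_force': 0.0, 'width': 1.0004167022213124}
```

View pics/side0.png

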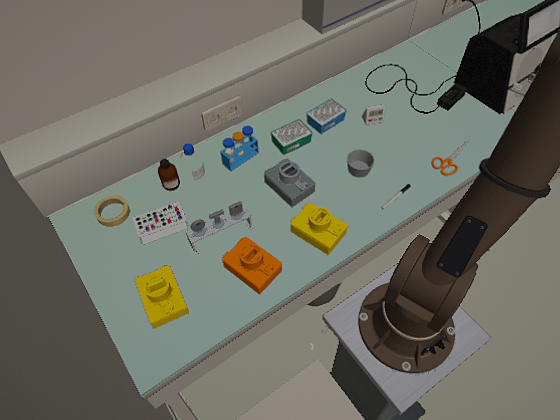

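View pics/top0.png

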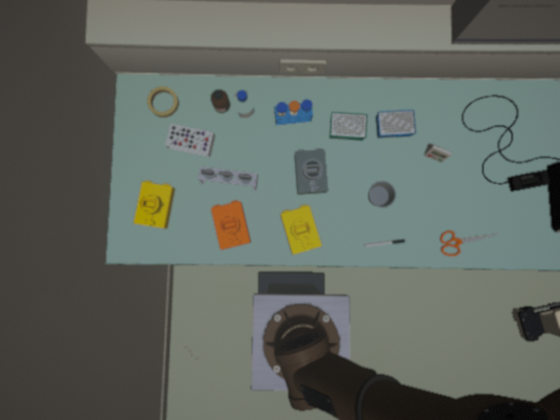

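The grey safe is at side (289,180) / top (311,171). The look-alikes to leave alone are yellow at top (300,229), orange at (231,225) and yellow at (154,205). The rail with three keys is at side (218,225) / top (228,178), and the pot at side (360,162) / top (380,194). The key candidates in the side view are (197,227), (217,219) and (236,210). I'll check them in a close crop.

```bash
python3 - <<'E'
import cv2,numpy as np
s=cv2.imread('pics/side0.png');t=cv2.imread('pics/top0.png')
def c(i,u,v,w,h,k): return cv2.resize(i[v:v+h,u:u+w],None,fx=k,fy=k,interpolation=cv2.INTER_CUBIC)
a=np.hstack([c(s,180,190,80,60,5),c(s,255,145,80,60,5)])
b=np.hstack([c(t,190,155,80,60,5),c(t,270,140,80,60,5)])
cv2.imwrite('pics/crop1.png',np.vstack([a,b]))
E
```

```text
(no output)
```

View pics/crop1.png

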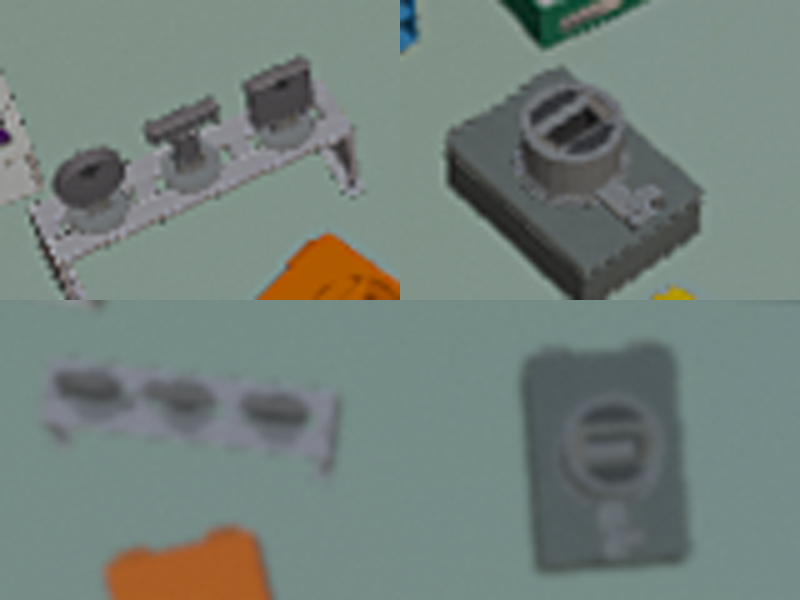

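```bash
python3 - <<'E'
from h import *
s=load('side0');t=load('top0')
S=lambda x,y,z,ou,ov:at(s,ou+x/5-.4,ov+y/5-.4,z)
def tri(a,b):
    (c1,r1),(c2,r2)=a,b; k=np.linalg.lstsq(np.c_[r1,-r2],c2-c1,rcond=None)[0]; return (c1+r1*k[0]+c2+r2*k[1])/2
print('key side',at(s,235.2,203.8,.11),'top',at(t,244.6,175.8,.11))
print('plug side',at(s,289.3,167.2,.09),'top',at(t,312,168.8,.09))
print('pot top',at(t,380,194,.03),'side',at(s,360,156,.05))
for x,y in [(88,387),(180,397),(275,408)]: print('heads',at(t,190+x/5-.4,155+y/5-60-.4,.1))
q=lambda x,y:at(t,270+(x-400)/5-.4,140+(y-300)/5-.4,.05)
for a,b in [((523,360),(540,570)),((672,350),(688,558)),((536,571),(688,559)),((612,446),(615,545))]:
    d=q(*a)-q(*b); print('safe axis',np.degrees(np.arctan2(d[1],d[0])),d, (q(*a)+q(*b))/2)
# slot in side
a=S(545-400,130,.09,255,145);b=S(605-400,105,.09,255,145);print('slot?',a,b)
a=at(s,180+243/5,190+77/5,.11);b=at(s,180+305/5,190+58/5,.11);d=b-a;print('headtop',a,b,np.degrees(np.arctan2(d[1],d[0])))
E
```

```text
key side [0.52605196 0.18861167 0.11      ] top [0.52708551 0.18616318 0.11      ]
plug side [ 0.56082382 -0.02903327  0.09      ] top [ 0.55675445 -0.02649314  0.09      ]
pot top [ 0.48713153 -0.2586735   0.03      ] side [ 0.49234214 -0.26402664  0.05      ]
heads [0.53893983 0.30474526 0.1       ]
heads [0.5335675  0.24682714 0.1       ]
heads [0.52756905 0.18692159 0.1       ]
safe axis 5.138494200385083 [0.13986016 0.01257691 0.        ] [0.55147412 0.02261588 0.05      ]
safe axis 4.472591153420198 [0.13877166 0.01085477 0.        ] [ 0.56038619 -0.07512746  0.05      ]
safe axis 95.45229379293902 [-0.00949667  0.09949497  0.        ] [ 0.48559122 -0.03080827  0.05      ]
safe axis 2.035164190218306 [0.06580881 0.00233853 0.        ] [ 0.53174447 -0.03151379  0.05      ]
slot? [ 0.55997864 -0.0067131   0.09      ] [ 0.55463889 -0.04870749  0.09      ]
headtop [0.53228896 0.20700889 0.11      ] [0.52294783 0.17083247 0.11      ] -104.47813451530055
```

The side crop shows the square-headed key at side (235,204), nearest the safe; the others are the T head in the middle and the round head at the left. The grey safe's plug is at side (289,167), with its latch arm pointing to the front. Next I'll go above the key.

>>> drive_tool([
  [0, 0, 0.7, 0.9, 0.8, 0.2, 0.8],
  [0, 0, 1.4, 1.8, 1.6, 0.4, 0.7],
  [0, 0, 2.1, 2.7, 2.4, 0.6, 0.6],
  [0, 0, 2.8, 3.6, 3.2, 0.8, 0.6],
  [0, 0, 3.5, 4.5, 4, 1, 0.6],
], force=30)

```text
clock: 0.6
position: [0.33, -0.4453, 0.23]
ee_rot: [-3.024, -0.851, 0.0]
force: [0.9, -0.5, -0.3]
width: 0.629
gripper_force: 0.0
```

>>> drive_tool([
  [0, 0, 0.7, 0.3, 1.1, 0, 0.6],
  [0, 0, 1.4, 0.6, 2.2, 0, 0.6],
  [0, 0, 2.1, 1, 3.2, 0, 0.6],
  [0, 0, 2.8, 1.3, 4.2, 0, 0.6],
  [0, 0, 3.5, 1.6, 5.3, 0, 0.6],
])

```text
clock: 1.1
position: [0.3931, -0.2336, 0.2298]
ee_rot: [2.86, 1.3, -0.0]
force: [1.2, -0.8, 0.4]
width: 0.602
gripper_force: 0.0
```

>>> drive_tool([
  [0, 0, 0.7, 0.3, 1.1, 0, 0.6],
  [0, 0, 1.4, 0.6, 2.2, 0, 0.6],
  [0, 0, 2.1, 1, 3.2, 0, 0.6],
  [0, 0, 2.8, 1.3, 4.2, 0, 0.6],
  [0, 0, 3.5, 1.6, 5.3, 0, 0.6],
])

```text
clock: 1.6
position: [0.4571, -0.0218, 0.2298]
ee_rot: [2.629, 1.72, -0.001]
force: [0.3, -1.2, 0.1]
width: 0.601
gripper_force: 0.0
```

>>> drive_tool([
  [0, 0, 0.7, 0.3, 1.1, 0, 0.6],
  [0, 0, 1.4, 0.6, 2.2, 0, 0.6],
  [0, 0, 2.1, 1, 3.2, 0, 0.6],
  [0, 0, 2.8, 1.3, 4.2, 0, 0.6],
  [0, 0, 3.6, 1.7, 5.3, 0, 0.6],
])

```text
clock: 2.1
position: [0.5251, 0.19, 0.2297]
ee_rot: [2.327, 2.11, -0.001]
force: [0.6, -0.3, 0.2]
width: 0.596
gripper_force: 0.0
```

>>> drive_tool([
  [0, 0, 0, 0, 0, 0, 0.6],
  [0, 0, 0, 0, 0, 0, 0.6],
])

```text
clock: 2.3
position: [0.5246, 0.1901, 0.2292]
ee_rot: [-2.326, -2.11, 0.002]
force: [-0.5, -0.4, 0.4]
width: 0.599
gripper_force: 0.0
```

>>> drive_tool([
  [0, 0, 0, 0.02, -0.04, -0.8, 0.6],
  [0, 0, 0, 0.04, -0.08, -1.6, 0.6],
  [0, 0, 0, 0.04, -0.08, -2.4, 0.6],
  [0, 0, 0, 0.04, -0.08, -2.7, 0.6],
  [0, 0, 0, 0.04, -0.08, -2.7, 0.6],
])

```text
clock: 2.8
position: [0.5256, 0.184, 0.1207]
ee_rot: [-2.33, -2.106, 0.005]
force: [-0.2, 0.0, 0.7]
width: 0.599
gripper_force: 0.0
```

```bash
python3 - <<'E'
from h import *
s=snap('side','s1')['pixels'][:,:,::-1];t=snap('top','t1')['pixels'][:,:,::-1]
c=lambda i,u,v:cv2.resize(i[v:v+80,u:u+80],None,fx=5,fy=5,interpolation=cv2.INTER_CUBIC)
cv2.imwrite('pics/crop2.png',np.hstack([c(s,190,160),c(t,205,130)]));print(arm.observe()['position'])
E
```

```text
[0.52725179 0.18566379 0.12312991]
```

View pics/crop2.png

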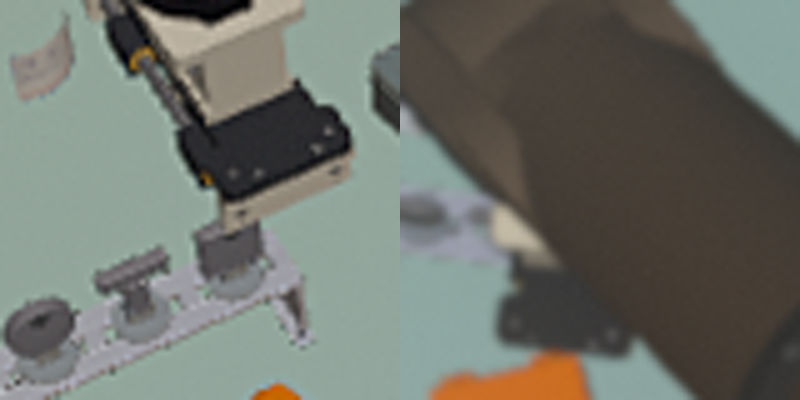

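The side crop shows the near finger in line with the square head at crop (232,245), i.e. side pixel (236,209). I'll go down, grip and lift.

>>> drive_tool([
  [0, 0, 0, 0, 0.03, -0.5, 0.6],
  [0, 0, 0, 0, 0.03, -1, 0.6],
  [0, 0, 0, 0, 0.03, -1.3, 0.6],
  [0, 0, 0, 0, 0.03, -1.3, 0.5],
  [0, 0, 0, 0, 0.03, -1.3, 0.3],
])

```text
clock: 3.4
position: [0.5272, 0.1874, 0.071]
ee_rot: [2.329, 2.108, 0.002]
force: [-0.1, 0.5, -0.5]
width: 0.473
gripper_force: 0.0
```

>>> drive_tool([
  [0, 0, 0, 0, 0, 0, 0],
  [0, 0, 0, 0, 0, 0, 0],
  [0, 0, 0, 0, 0, 0, 0],
  [0, 0, 0, 0, 0, 0, 0],
  [0, 0, 0, 0, 0, 0, 0],
], force=40)

```text
clock: 3.9
position: [0.5269, 0.1871, 0.0702]
ee_rot: [2.329, 2.108, 0.001]
force: [0.2, -0.5, 1.7]
width: 0.094
gripper_force: 40.0
```

>>> drive_tool([
  [0, 0, 0, 0, 0, 0.2, 0],
  [0, 0, 0, 0, 0, 0.5, 0],
  [0, 0, 0, 0, 0, 1, 0],
  [0, 0, 0, 0, 0, 2, 0],
  [0, 0, 0, 0, 0, 3, 0],
])

```text
clock: 4.4
position: [0.526, 0.187, 0.1918]
ee_rot: [-2.328, -2.108, 0.001]
force: [2.1, -0.1, -0.5]
width: 0.093
gripper_force: 40.0
```

>>> drive_tool([
  [0, 0, 0, 0, 0, 0, 0],
  [0, 0, 0, 0, 0, 0, 0],
])

```text
clock: 4.6
position: [0.5272, 0.1873, 0.1916]
ee_rot: [2.328, 2.107, 0.004]
force: [-0.4, 0.3, -2.1]
width: 0.097
gripper_force: 40.0
```

>>> drive_tool([
  [0, 0, 0.4, 0.2, -1.1, 0, 0],
  [0, 0, 0.8, 0.4, -2.2, 0, 0],
  [0, 0, 1.2, 0.6, -3.3, 0, 0],
  [0, 0, 1.5, 0.7, -4.4, 0, 0],
  [0, 0, 1.7, 0.8, -5.4, 0, 0],
])

```text
clock: 5.1
position: [0.5576, -0.0316, 0.1887]
ee_rot: [-2.165, -2.274, 0.003]
force: [-0.1, -0.1, -1.3]
width: 0.098
gripper_force: 40.0
```

>>> drive_tool([
  [0, 0, 0, 0, 0, -0.3, 0],
  [0, 0, 0, 0, 0, -0.6, 0],
  [0, 0, 0, 0, 0, -0.8, 0],
  [0, 0, 0, 0, 0, -0.8, 0],
])

```text
clock: 5.5
position: [0.5573, -0.0274, 0.1562]
ee_rot: [-2.162, -2.276, 0.003]
force: [0.6, 0.4, -1.0]
width: 0.094
gripper_force: 40.0
```

```bash
python3 - <<'E'
from h import *
d=snap('side','s2');o=arm.observe();print(o['position'],o['ee_rot'],o['width'])
s=d['pixels'][:,:,::-1];s0=load('side0')['pixels'][:,:,::-1]
c=lambda i:cv2.resize(i[135:205,255:325],None,fx=5.7,fy=5.7,interpolation=cv2.INTER_CUBIC)
cv2.imwrite('pics/crop3.png',np.hstack([c(s0),c(s)]))
E
```

```text
[ 0.55785826 -0.02740592  0.15713373] [-2.16263203e+00 -2.27638519e+00  1.28114056e-03] 0.0910607557599913
```

View pics/crop3.png

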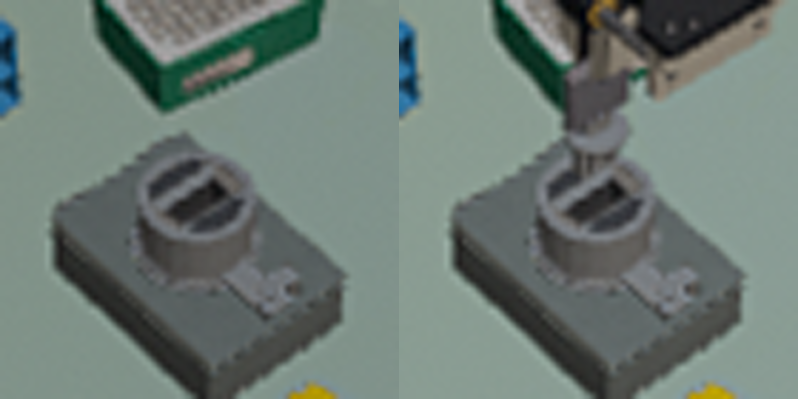

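The view shows the key upright but hanging left of the slot, with its blade end near crop (595,175). I'll overlay the expected models to measure the offset.

```bash
cat >> h.py <<'E'
def box(c,yaw,lx,ly,z):
    R=np.array([[np.cos(yaw),-np.sin(yaw)],[np.sin(yaw),np.cos(yaw)]])
    p=np.array([[-lx,-ly],[lx,-ly],[lx,ly],[-lx,ly]])/2@R.T+c
    return np.c_[p,np.full(4,z)]
def circ(c,r,z):
    a=np.linspace(0,2*np.pi,40); return np.c_[c[0]+r*np.cos(a),c[1]+r*np.sin(a),np.full(40,z)]
def overlay(d,items,u,v,w,h,k):
    im=cv2.resize(np.ascontiguousarray(d['pixels'][v:v+h,u:u+w,::-1]),None,fx=k,fy=k,interpolation=cv2.INTER_CUBIC)
    for P,col in items:
        q=(proj(d,P)-[u,v]+.5)*k
        cv2.polylines(im,[np.round(q).astype(int)],True,col,1)
    return im
E
python3 - <<'E'
from h import *
d=load('s2');p=np.array([.5588,-.0278]);y=np.radians(4)
k=np.array([.5575,-.0274]);z=.157-.045;yk=np.radians(3)
it=[(circ(p,.032,.09),(0,255,0)),(box(p,y,.025,.046,.09),(0,0,255)),(box(p,y,.015,.036,.085),(0,255,255)),
(box(k,yk,.008,.026,z),(255,0,255)),(circ(k,.018,z+.034),(255,255,0)),(box(k,yk,.010,.04,z+.042),(255,0,0)),(box(k,yk,.010,.04,z+.084),(255,0,0))]
a=overlay(d,it,265,140,55,75,7)
b=overlay(d,[],265,140,55,75,7)
cv2.imwrite('pics/ov1.png',np.hstack([a,b]))
E
```

```text
(no output)
```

View pics/ov1.png

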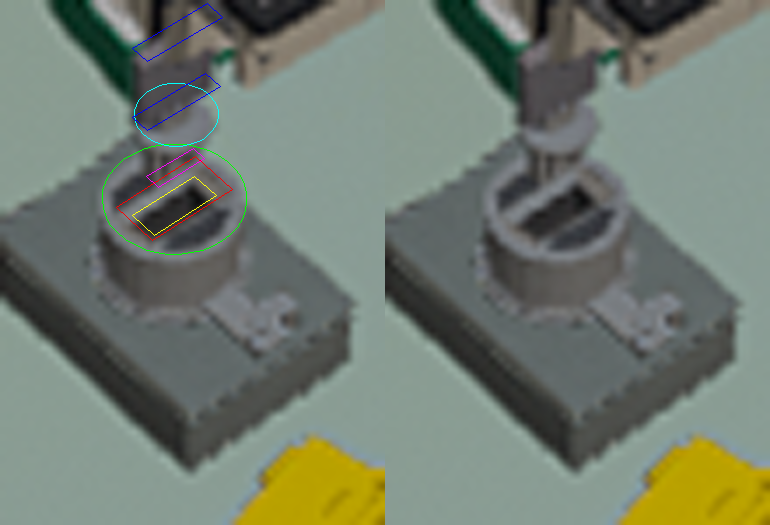

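The overlay shows the plug circle and slot fitting the picture at overlay (175,200). The key's blade and collar agree with the model to about 1 px (3 mm), so I'll insert it and watch the force.

>>> drive_tool([
  [0, 0, 0, 0.03, 0, -0.3, 0],
  [0, 0, 0, 0.03, 0, -0.5, 0],
  [0, 0, 0, 0.03, 0, -0.65, 0],
  [0, 0, 0, 0.03, 0, -0.75, 0],
  [0, 0, 0, 0.03, 0, -0.75, 0],
])

```text
clock: 6.05
position: [0.5595, -0.029, 0.1273]
ee_rot: [-2.166, -2.275, 0.001]
force: [0.7, -0.6, -1.1]
width: 0.089
gripper_force: 40.0
```

>>> drive_tool([
  [0, 0, 0, 0, 0, -0.12, 0],
  [0, 0, 0, 0, 0, -0.24, 0],
  [0, 0, 0, 0, 0, -0.36, 0],
  [0, 0, 0, 0, 0, -0.48, 0],
  [0, 0, 0, 0, 0, -0.48, 0],
])

```text
clock: 6.55
position: [0.5593, -0.0291, 0.1079]
ee_rot: [-2.166, -2.274, 0.001]
force: [0.2, -0.8, -0.8]
width: 0.094
gripper_force: 40.0
```

>>> drive_tool([
  [0, 0, 0, 0, 0, -0.04, 0],
  [0, 0, 0, 0, 0, -0.04, 0],
])

```text
clock: 6.75
position: [0.5598, -0.029, 0.1071]
ee_rot: [2.167, 2.275, 0.0]
force: [-0.8, -0.5, -0.0]
width: 0.094
gripper_force: 40.0
```

>>> drive_tool([
  [0, 0, 0, 0, 0, -0.04, 0],
  [0, 0, 0, 0, 0, -0.06, 0],
  [0, 0, 0, 0, 0, -0.06, 0],
])

```text
clock: 7.05
position: [0.5598, -0.029, 0.1046]
ee_rot: [-2.167, -2.275, 0.0]
force: [-0.6, 0.5, -0.6]
width: 0.097
gripper_force: 40.0
```

```bash
python3 - <<'E'
from h import *
d=snap('side','s3')
cv2.imwrite('pics/c4.png',overlay(d,[],250,130,80,75,7))
o=arm.observe();print(o['position'],o['force'],o['ft_torque'])
E
```

```text
[ 0.55979821 -0.02898411  0.1047288 ] [ 0.06786992 -0.09705148 -0.0742507 ] [-0.00652956 -0.10412583  0.03422764]
```

View pics/c4.png

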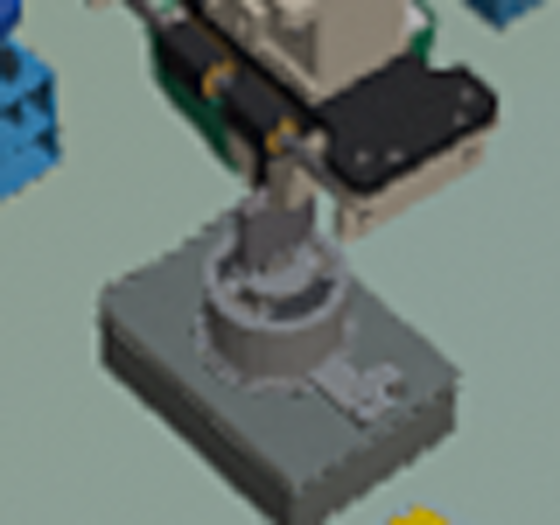

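The view shows the collar resting on the plug at crop (280,270), with the blade in the slot and the latch still shut. Next is the clockwise turn.

>>> drive_tool([
  [0, 0, -1, 0, 0, 0, 0],
  [0, 0, -2, 0, 0, 0, 0],
  [0, 0, -3, 0, 0, 0, 0],
  [0, 0, -4, 0, 0, 0, 0],
  [0, 0, -5, 0, 0, 0, 0],
], force=50)

```text
clock: 7.6
position: [0.559, -0.0287, 0.1047]
ee_rot: [-2.61, -1.748, 0.002]
force: [-1.7, 0.5, 1.4]
width: 0.095
gripper_force: 50.3
```

>>> drive_tool([
  [0, 0, -1, 0, 0, 0, 0],
  [0, 0, -2, 0, 0, 0, 0],
  [0, 0, -3, 0, 0, 0, 0],
  [0, 0, -4, 0, 0, 0, 0],
  [0, 0, -5, 0, 0, 0, 0],
])

```text
clock: 8.1
position: [0.5585, -0.0287, 0.1048]
ee_rot: [-2.926, -1.141, 0.003]
force: [-4.9, 1.1, 3.9]
width: 0.088
gripper_force: 50.4
```

>>> drive_tool([
  [0, 0, -1, 0, 0, 0, 0],
  [0, 0, -2, 0, 0, 0, 0],
  [0, 0, -3, 0, 0, 0, 0],
  [0, 0, -4, 0, 0, 0, 0],
  [0, 0, -5, 0, 0, 0, 0],
])

```text
clock: 8.6
position: [0.5584, -0.0283, 0.1048]
ee_rot: [-3.104, -0.482, 0.004]
force: [-6.2, 1.6, 5.5]
width: 0.091
gripper_force: 50.3
```

>>> drive_tool([
  [0, 0, -1, 0, 0, 0, 0],
  [0, 0, -2, 0, 0, 0, 0],
  [0, 0, -3, 0, 0, 0, 0],
  [0, 0, -3.5, 0, 0, 0, 0],
  [0, 0, -3.5, 0, 0, 0, 0],
])

```text
clock: 9.1
position: [0.5585, -0.0278, 0.1049]
ee_rot: [-3.141, -0.007, 0.004]
force: [-4.9, 2.7, 3.7]
width: 0.091
gripper_force: 50.2
```

```bash
python3 - <<'E'
from h import *
d=snap('side','s4')
cv2.imwrite('pics/c5.png',overlay(d,[],250,130,80,75,7))
o=arm.observe();print(o['position'],o['ee_rot'],o['force'],o['ft_torque'],o['joints'])
E
```

```text
[ 0.55848032 -0.02788235  0.10485352] [-3.14086854 -0.00915676  0.00353608] [-5.14099171  2.79171974  4.50350116] [0.63250591 1.27537637 0.10721042] [ 0.10466418  0.42850901 -0.20285918  1.82360427  0.10576385  0.90218181
 -1.71115139]
```

View pics/c5.png

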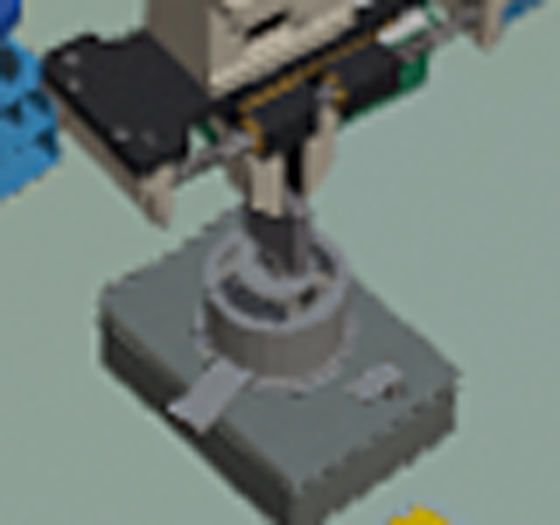

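The latch arm has swung out to crop (210,395), well past 0.8 rad. I'll ease back slightly within the play to unload the key, then draw it out.

>>> drive_tool([
  [0, 0, 0.7, 0, 0, 0, 0],
  [0, 0, 1.4, 0, 0, 0, 0],
  [0, 0, 1.4, 0, 0, 0.2, 0],
  [0, 0, 1.4, 0, 0, 0.4, 0],
  [0, 0, 1.4, 0, 0, 0.6, 0],
])

```text
clock: 9.65
position: [0.5602, -0.0289, 0.1298]
ee_rot: [-3.135, -0.198, -0.001]
force: [0.2, 0.1, -1.0]
width: 0.09
gripper_force: 50.0
```

>>> drive_tool([
  [0, 0, 0, 0, 0, 0.3, 0],
  [0, 0, 0, 0, 0, 0.6, 0],
  [0, 0, 0, 0, 0, 1, 0],
  [0, 0, 0, 0, 0, 1.5, 0],
  [0, 0, 0, 0, 0, 1.9, 0],
])

```text
clock: 10.15
position: [0.5603, -0.0291, 0.2069]
ee_rot: [3.135, 0.199, 0.003]
force: [0.5, -0.1, -0.3]
width: 0.09
gripper_force: 50.0
```

```bash
python3 - <<'E'
from h import *
d=snap('side','s5');d0=load('side0')
o=arm.observe();print(o['position'],o['ee_rot'],o['width'],o['gripper_force'])
p=np.array([.492,-.2615])
a=overlay(d,[],255,110,90,95,4.4)
b=overlay(d0,[(circ(p,.045,.05),(0,0,255))],335,135,50,53,7.9)
h=min(a.shape[0],b.shape[0]);cv2.imwrite('pics/c6.png',np.hstack([a[:h],b[:h]]))
E
```

```text
[ 0.56165384 -0.028983    0.20940052] [3.13477731 0.19903473 0.00832172] 0.09559357383443824 49.995471239089966
```

View pics/c6.png

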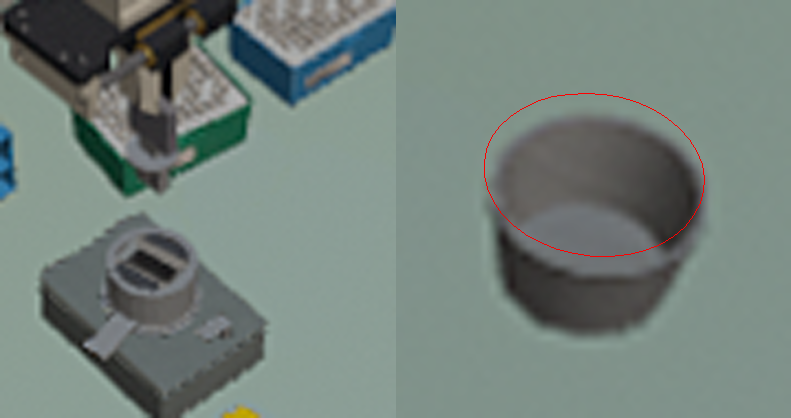

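```bash
python3 - <<'E'
from h import *
d=load('side0');t=load('top0')
print(at(d,360.6,159.3,.05),at(t,380,194,.05),at(t,380,194,.03))
g=cv2.cvtColor(t['pixels'],cv2.COLOR_RGB2GRAY)[175:215,360:400]
g=cv2.resize(g,None,fx=6,fy=6,interpolation=cv2.INTER_CUBIC)
c=cv2.HoughCircles(g,cv2.HOUGH_GRADIENT,1,200,param1=80,param2=15,minRadius=60,maxRadius=110)
for x,y,r in c[0]:
  u,v=360+x/6-.4,175+y/6-.4; print(u,v,r/6,at(t,u,v,.05))
E
```

```text
[ 0.480358   -0.25618041  0.05      ] [ 0.4844537  -0.25322001  0.05      ] [ 0.48713153 -0.2586735   0.03      ]Traceback (most recent call last):
  File "<stdin>", line 7, in <module>
TypeError: 'NoneType' object is not subscriptable
```

The pot centre is about (0.483, -0.255), and the previous crop shows the key clear of the plug with the latch open. Moving to the pot.

>>> drive_tool([
  [0, 0, 0, -0.4, -1.1, 0, 0],
  [0, 0, 0, -0.8, -2.2, 0, 0],
  [0, 0, 0, -1.2, -3.3, 0, 0],
  [0, 0, 0, -1.6, -4.4, 0, 0],
  [0, 0, 0, -1.95, -5.3, 0, 0],
])

```text
clock: 10.7
position: [0.4805, -0.2439, 0.2052]
ee_rot: [3.134, 0.197, 0.001]
force: [-0.1, 0.4, -0.7]
width: 0.092
gripper_force: 50.0
```

>>> drive_tool([
  [0, 0, 0, 0, -0.35, 0, 0],
  [0, 0, 0, 0, -0.35, -0.5, 0],
  [0, 0, 0, 0, -0.35, -1, 0],
  [0, 0, 0, 0, -0.35, -1.5, 0],
  [0, 0, 0, 0, -0.35, -1.5, 0],
])

```text
clock: 11.2
position: [0.4805, -0.2539, 0.1426]
ee_rot: [-3.133, -0.2, 0.006]
force: [-1.1, 0.8, -1.2]
width: 0.094
gripper_force: 50.0
```

```bash
python3 - <<'E'
from h import *
d=snap('side','s6')
o=arm.observe();print(o['position'],o['ee_rot'],o['width'],o['gripper_force'])
p=np.array([.483,-.255])
cv2.imwrite('pics/c7.png',overlay(d,[(circ(p,.045,.05),(0,0,255))],330,110,60,80,7))
E
```

```text
[ 0.48138111 -0.25422238  0.14413771] [-3.13395599e+00 -2.00482601e-01  2.88930967e-03] 0.09575946417174079 49.99528527259827
```

View pics/c7.png

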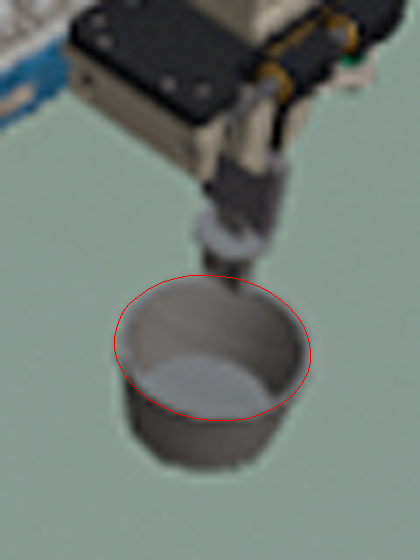

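The pot's rim matches the model circle at crop (212,348), with the key above it. I'll lower and release gently.

>>> drive_tool([
  [0, 0, 0, 0.03, 0, -0.6, 0],
  [0, 0, 0, 0.03, 0, -1.2, 0],
  [0, 0, 0, 0.03, 0, -1.7, 0],
  [0, 0, 0, 0.03, 0, -2.1, 0],
  [0, 0, 0, 0.03, 0, -2.1, 0],
])

```text
clock: 11.75
position: [0.4827, -0.2545, 0.0602]
ee_rot: [-3.134, -0.2, 0.002]
force: [0.7, -0.3, -0.6]
width: 0.091
gripper_force: 50.0
```

>>> drive_tool([
  [0, 0, 0, 0, 0, -0.08, 0],
  [0, 0, 0, 0, 0, -0.13, 0],
  [0, 0, 0, 0, 0, -0.18, 0],
  [0, 0, 0, 0, 0, -0.18, 0],
])

```text
clock: 12.15
position: [0.4833, -0.2551, 0.0539]
ee_rot: [3.135, 0.2, 0.001]
force: [-0.5, -0.9, -1.2]
width: 0.092
gripper_force: 50.0
```

Key end is about 9 mm above the worktop and the floor is at about 5 mm, so I'll lower a little more and then open slowly.

>>> drive_tool([
  [0, 0, 0, 0, 0, -0.05, 0],
  [0, 0, 0, 0, 0, -0.08, 0],
  [0, 0, 0, 0, 0, -0.08, 0],
], force=10)

```text
clock: 12.45
position: [0.4829, -0.2549, 0.0502]
ee_rot: [-3.135, -0.2, 0.0]
force: [-0.0, -0.1, -0.5]
width: 0.107
gripper_force: 10.0
```

>>> drive_tool([
  [0, 0, 0, 0, 0, 0, 0.12],
  [0, 0, 0, 0, 0, 0, 0.15],
  [0, 0, 0, 0, 0, 0, 0.2],
  [0, 0, 0, 0, 0, 0, 0.25],
  [0, 0, 0, 0, 0, 0, 0.3],
])

```text
clock: 12.95
position: [0.483, -0.255, 0.0504]
ee_rot: [3.135, 0.2, 0.0]
force: [0.8, 0.0, 0.3]
width: 0.279
gripper_force: 0.0
```

>>> drive_tool([
  [0, 0, 0, 0, 0, 0.3, 0.35],
  [0, 0, 0, 0, 0, 0.8, 0.4],
  [0, 0, 0, 0, 0, 1.6, 0.4],
  [0, 0, 0, 0, 0, 2.6, 0.4],
  [0, 0, 0, 0, 0, 3.6, 0.4],
])

```text
clock: 13.45
position: [0.4827, -0.2548, 0.1966]
ee_rot: [-3.135, -0.2, -0.0]
force: [0.7, -0.4, -0.3]
width: 0.399
gripper_force: 0.0
```

>>> drive_tool([
  [0, 0, 0, 0, 0, 0, 0.4],
  [0, 0, 0, 0, 0, 0, 0.4],
  [0, 0, 0, 0, 0, 0, 0.4],
  [0, 0, 0, 0, 0, 0, 0.4],
  [0, 0, 0, 0, 0, 0, 0.4],
])

```text
clock: 13.95
position: [0.4824, -0.2547, 0.1933]
ee_rot: [-3.134, -0.2, 0.003]
force: [0.1, -1.2, -0.3]
width: 0.404
gripper_force: 0.0
```

```bash
python3 - <<'E'
from h import *
d=snap('side','s7')
cv2.imwrite('pics/c8.png',overlay(d,[],250,110,140,100,5))
E
```

```text
(no output)
```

View pics/c8.png

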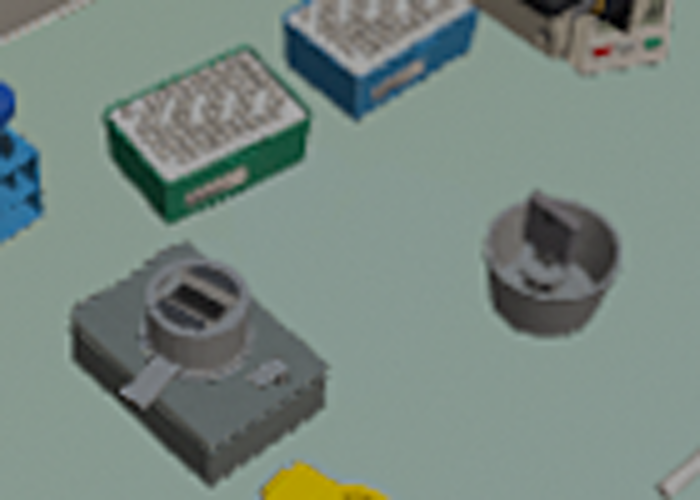

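The key stands in the pot at crop (545,240), the latch arm is open at (150,385), and the gripper is clear. Handing in.

```bash
python3 -c "
from cell import arm
print(arm.sign_off())"
```

```text
the job is handed in; nothing more can be done
None
```

The square-headed key opened the latch, was drawn straight out and now stands in the steel pot; the job was handed in at about 14 s with the gripper clear, and no verdict was returned.

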